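# Show the wide filter cartridge to the inspection camera

## Robot

A 6-joint arm with a two-finger parallel gripper is mounted at the origin on the work surface. World frame = base frame: x ahead of the robot, y to its left, z up, the work surface at z = 0. Lengths are in m, angles in rad, forces in N, time in s.
With the tool pointing down it reaches from about 0.35 to 0.725 m from the base axis. Payload 6 kg.
Tool frame: the origin (TCP) lies on the centre line of the jaws, within the pads' length; the fingertips stand 17 mm ahead of it and the grasp point (between the pads) lies 2 mm behind it (bot.tcp_to_tips is the distance from the TCP to the fingertips, in m); z points along the fingers, y is the direction in which the jaws open and shut (so a half turn about z gives the same grasp; the last joint's range is limited). The gripper opens to 85 mm and grips with 20 to 120 N. Pads are 22 mm wide; open, the fingers measure 114 mm over their backs; the gripper's body (76 mm by 85 mm) begins 54 mm behind the grasp point. The pads swing forward as they close: fully open they stand 13 mm farther back than shut.
Start: joints at [1.539, 0.04, 0.085, 0, -1.615, -0.334], TCP at [0.215, 0.56, 0.248] pointing down, gripper open.
Joint ranges: [-2.56, 2.56], [-1.29, 2.01], [-1.08, 1.49], [-3.29, 1.98], [-2.81, -0.18], [-2.99, 2.99]. Speed limits (rad/s): [2.57, 2.57, 3.01, 3.14, 3.14, 3.14].

## Interface

Orientations are given as a unit quaternion [x, y, z, w].
In Python, from cell import bot gives the robot as it stands.
- The arm moves only by the tool servo_tool, never from a script. Its argument "plan" is a list of rows, each an object with "xyz": the shift along the tool's x, y, z in m, a list of three; "rotation": the turn, a rotation vector about the tool's x, y, z in rad, a list of three; "grip": the opening, from -1 (shut) to 1 (fully open). In form: [{"xyz": [dx, dy, dz], "rotation": [rx, ry, rz], "grip": grip}, ...]. A call has 1 to 12 rows; each row is the pose to reach, as a shift and turn from the pose commanded when the call began, along the tool's axes at that moment; what a row does not reach only later rows make up. A row lasts 1/8 s, in which the tool goes at most 62.5 mm and 10.7 degrees, less where a joint would pass 70% of its speed; a pose out of reach is approached as far as the arm can. A call with a gripper value outside its range is refused whole. The fingers move at their own pace and stop on an object; "squeeze" is the grip in N (left out, the last holds). Time passes only in rows, so rows that repeat a pose let the fingers close. It gives the time, the measured TCP pose, the force and the opening at its end, in the units of the state.
- bot.observe(): the state, without advancing time (a new reading comes with each control period).
- bot.grab_frame(name): name is "side" or "top" or "wrist"; returns the picture (400x640x3 uint8, blue, green, red); there is no depth.
- bot.camera_params(name): a dict with "fx", "fy", "cx", "cy" (pixels), "R" (3x3) and "t" (3): a world point X has camera coordinates R X + t. Camera axes: x right, y down, z forward; pixel columns grow to the right and rows downward; lengths in m; the calibration is good to about 2 mm. A picture is of the moment at which its call begins: read the wrist's pose just before it. camera_params takes no time and is no camera call; for the wrist camera it gives the pose at the moment of the call.
- bot.hand_in(): hands the job in, once; it reports no verdict.
The state is a dict: "t": time; "qpos": joint angles; "joint_vel": joint speeds; "tau": joint torques, N m; "tool_pos": TCP position; "tcp_rot": TCP orientation; "wrist_force": force on the tool from outside, world axes, zero at the start; "torque": the same for the moment, N m; "finger_gap": finger opening in m.
Only numpy, scipy, OpenCV 4.12 (cv2) and the standard library are available. Lean on these libraries where they do the work, as an engineer would, in place of code of your own. Each camera call takes 0.05 s, during which the arm holds its last target.

## Task

Pull the one wide cartridge straight up out of its port on the vacuum manifold and hold it upright in the air before the inspection camera, its white filter disc on the lens axis 12 cm in front of the lens and one flange wing (either) pointing at the lens. After about a second there, tip it sideways in the camera's picture by about 40 degrees (either way) with the disc staying in front of the lens, wait a second to see that the disc does not shift, and bring it back upright as before. Finish there, still holding it steady in the air - do not put it down or let go - and leave the other cartridges, the bottles and the camera alone.

Things in the scene. Friction and masses are not known exactly. Their poses are not given: they have to be found in the camera images.
- cartridge: the wide cartridge: loose translucent barrel 26 mm dia, 78 mm long, 3 mm flange on top (top at z = 81), outlet tip 5 mm dia, 10 mm long, plugged loosely in any of four manifold ports, turned any way. Origin: centre of the barrel's lower end, resting on the port; z up. x: along the flange wings (44 mm span); in y the flange is cut flush with the barrel: fingers from above close along y. 20 to 42 g
- disc (a point): centre of the white pressed filter disc (24 mm in diameter, 10 mm thick) fixed inside the wide cartridge, on its axis 15 mm above the cartridge's origin (the disc spans 10 to 20 mm); it moves with the cartridge
- focus (a point): the camera's focus point: a point in the air on the lens axis, 120 mm in front of the lens, where the disc is to be shown; 0.19 to 0.24 m above the table. Its x axis is level and points along the lens axis from the focus point towards the lens; z is up
- lens (a point): centre of the camera's lens front, axes as focus. Around it is a white ring light 72 mm across; behind it a black camera head 52 mm square, clamped on a steel column; its height differs from time to time
- camera: the inspection camera's stand, fixed, on the left, looking roughly to the robot's right: steel base plate 150 x 130 x 14 mm, column 25 mm dia, 370 mm high. Origin: on the table, 85 mm behind the lens front; it looks along its -x. Not to be touched
- manifold: the vacuum manifold, fixed: glass tank under a grey lid 150 x 330 mm (lid top at 118 mm), two rows of six tan ports along y (19 mm wide, tops at 146 mm; unused ones plugged, to 151 mm). Cartridges stand in the ports at (x, y) = (-30,-125), (30,-25), (-30,75), (30,125) mm, nearest two 78 mm apart. Origin: centre of its underside, on the table
- slim_a: slim cartridge in another port of the manifold: same build and axes as cartridge, but barrel 15 mm in diameter and 63 mm long (top at z = 66), flange 27 mm across its wings. To be left where it is
- slim_b: slim cartridge in another port of the manifold: same build and axes as cartridge, but barrel 15 mm in diameter and 63 mm long (top at z = 66), flange 27 mm across its wings. To be left where it is
- slim_c: slim cartridge in another port of the manifold: same build and axes as cartridge, but barrel 15 mm in diameter and 63 mm long (top at z = 66), flange 27 mm across its wings. To be left where it is
- bottle_a: capped amber bottle, 68 mm wide and 135 mm high, loose, at the back of the table; origin at the centre of its underside. To be left alone
- bottle_b: another capped amber bottle, 68 mm wide and 135 mm high, beside bottle_a. To be left alone
- bottle_c: smaller capped amber bottle, 60 mm wide and 115 mm high, behind the manifold. To be left alone
Mind the look-alikes: they are no part of the job. What is shaped like the cartridge but black or green is not meant.

How it is judged:
By the outcome, as a careful person would: the job done as asked, in the order asked, and still so for the second after the job is handed in, while the arm keeps its last pose, push and grip.
It also fails if it takes over 48 s, if anything falls off the work surface, if the arm or the gripper's body presses on something with over 40 N, if the wrist force passes 120 N, or if a joint passes its speed limit or range.

## Working session

There is one attempt and no reset: what is moved stays moved. The work goes in short steps, Python scripts to look and compute and a tool call to move; the robot and the scene stay as the last step left them, time stands still between calls to the robot, and variables do not carry over. Pictures are saved under pics/ and viewed, and the job is handed in when it is done.

Besides the shell and the picture viewer there is one more tool, called as name(argument=value, ...), one argument or row to a line, values as JSON. servo_tool: Moves the arm, as the interface text tells. Its arguments: {"type":"object","properties":{"plan":{"type":"array"},"squeeze":{"type":"number"}},"required":["plan"]}

```bash
ls; mkdir -p pics; cat > h.py <<'E'
import numpy as np, cv2
from cell import bot
from scipy.spatial.transform import Rotation as Rn
def snap(n,fn):
    p=bot.camera_params(n); im=bot.grab_frame(n).copy(); cv2.imwrite('pics/'+fn+'.png',im); return im,p
def ray(p,u,v):
    R=np.array(p['R']);t=np.array(p['t']); d=R.T@np.array([(u-p['cx'])/p['fx'],(v-p['cy'])/p['fy'],1]); return -R.T@t,d/np.linalg.norm(d)
def plane(p,u,v,z):
    o,d=ray(p,u,v); return o+d*(z-o[2])/d[2]
def tri(p1,a,p2,b):
    o1,d1=ray(p1,*a);o2,d2=ray(p2,*b)
    A=np.stack([d1,-d2],1); s=np.linalg.lstsq(A,o2-o1,rcond=None)[0]
    x,y=o1+s[0]*d1,o2+s[1]*d2; return (x+y)/2,np.linalg.norm(x-y)
def proj(p,X):
    c=np.array(p['R'])@np.array(X)+np.array(p['t']); return p['fx']*c[0]/c[2]+p['cx'],p['fy']*c[1]/c[2]+p['cy']
E
python3 - <<'E'
from h import *
np.set_printoptions(precision=4,suppress=True)
print(bot.observe())
for n in ['side','top','wrist']:
    im,p=snap(n,n+'0'); print(n,p['fx'],p['cx'],p['cy'],-np.array(p['R']).T@p['t'],np.array(p['R']).round(3).tolist())
E
```

```text
pics
{'t': 0.0, 'qpos': array([ 1.5387,  0.0408,  0.0838, -0.0004, -1.6155, -0.3337]), 'joint_vel': array([-0.0003,  0.0022,  0.0003, -0.0005,  0.0013, -0.0018]), 'tau': array([ -0.0002, -36.8196,  34.7422,   6.9324,  -0.0054,   0.    ]), 'tool_pos': array([0.2145, 0.56  , 0.2473]), 'tcp_rot': array([ 0.9833, -0.1819, -0.0001,  0.0009]), 'wrist_force': array([-0.9687, -0.2296,  0.0841]), 'torque': array([-0.0296,  0.0319, -0.0243]), 'finger_gap': 0.08527537613844946}
side 380.1164509770944 322.5601928732 201.65352120361382 [ 0.3191 -0.584   0.6489] [[0.926, -0.377, 0.017], [-0.215, -0.564, -0.797], [0.311, 0.735, -0.603]]
top 387.2288150104951 315.53839792033926 196.18461484141432 [0.4045 0.0453 1.0402] [[0.215, -0.977, 0.004], [-0.957, -0.211, -0.2], [0.196, 0.04, -0.98]]
wrist 324.4043376570331 319.2355709729001 204.5489730491297 [0.2816 0.5351 0.3717] [[-0.358, -0.934, 0.001], [-0.895, 0.344, 0.284], [-0.265, 0.1, -0.959]]
```

View pics/side0.png

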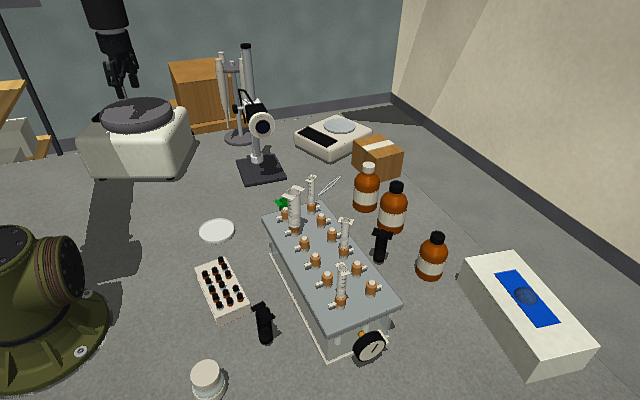

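View pics/top0.png

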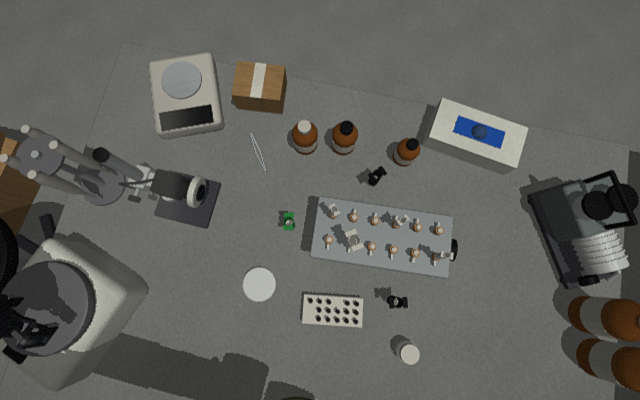

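View pics/wrist0.png

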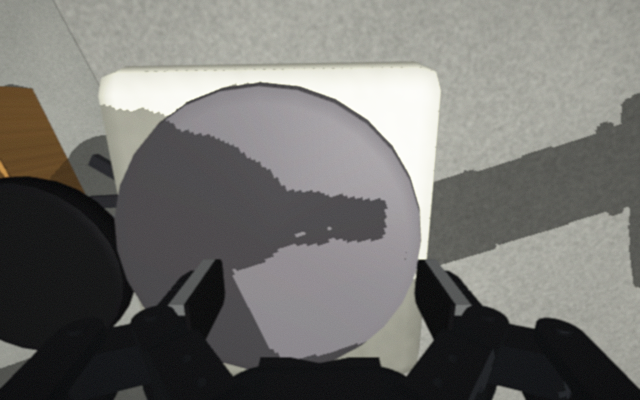

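```bash
python3 - <<'E'
import cv2,numpy as np
a=cv2.imread('pics/side0.png')[165:325,250:410]; b=cv2.imread('pics/top0.png')[190:280,300:460]
cv2.imwrite('pics/c1.png',cv2.resize(a,None,fx=3.6,fy=3.6,interpolation=2)); cv2.imwrite('pics/c2.png',cv2.resize(b,None,fx=5,fy=5,interpolation=2))
c=cv2.imread('pics/side0.png')[90:190,220:300];d=cv2.imread('pics/top0.png')[150:230,130:230]
c=cv2.resize(c,(480,600),interpolation=2);d=cv2.resize(d,(320,256),interpolation=2)
o=np.zeros((600,800,3),np.uint8);o[:,:480]=c;o[:256,480:]=d;cv2.imwrite('pics/c3.png',o)
E
```

```text
(no output)
```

View pics/c1.png

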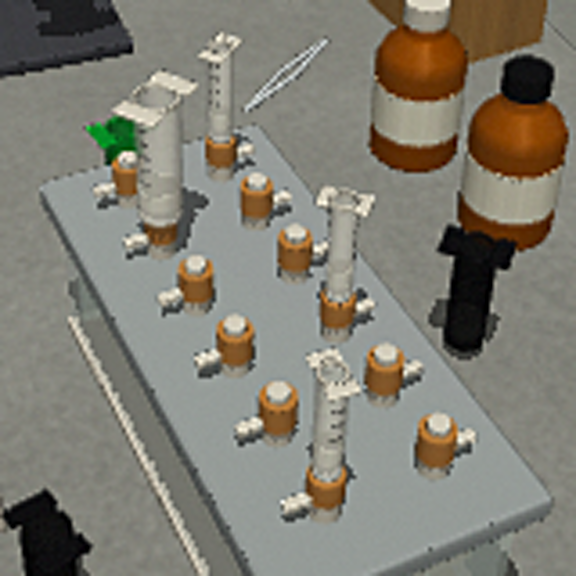

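View pics/c2.png

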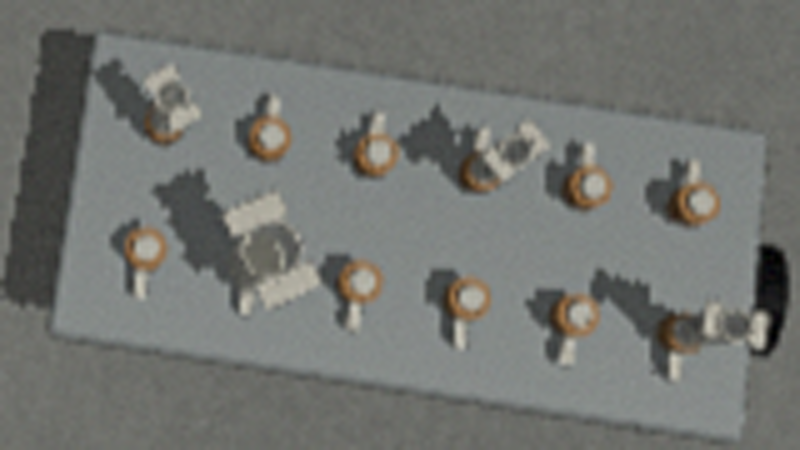

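View pics/c3.png

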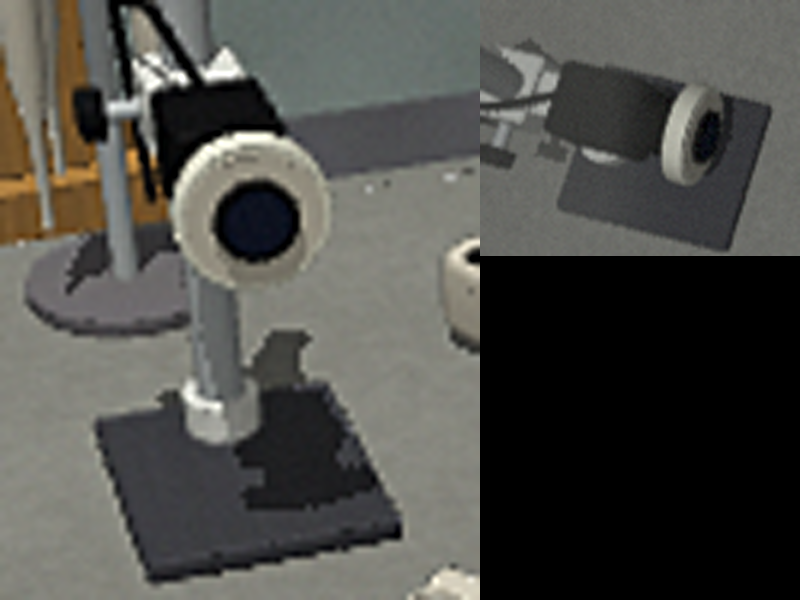

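```bash
cat >m1.py <<'E'
from h import *
from scipy.optimize import least_squares
np.set_printoptions(precision=4,suppress=True)
T=bot.camera_params('top');S=bot.camera_params('side')
tp={(30,75):(270,138),(30,25):(378,152),(30,-75):(590,185),(30,-125):(698,202),(-30,125):(145,246),(-30,25):(361,281),(-30,-25):(470,297),(-30,-75):(578,313)}
sp={(-30,125):(128,160),(30,75):(257,182),(30,25):(294,235),(30,-75):(386,355),(30,-125):(438,424),(-30,25):(195,265),(-30,-25):(235,324),(-30,-75):(279,391)}
t2=lambda c:(300+c[0]/5-.4,190+c[1]/5-.4); s2=lambda c:(250+c[0]/3.6-.36,165+c[1]/3.6-.36)
def f(q,which=(0,1)):
    r=[]
    for k,(P,d,g) in enumerate(((T,tp,t2),(S,sp,s2))):
        if k not in which: continue
        for l,c in d.items():
            cs,sn=np.cos(q[2]),np.sin(q[2]); X=[q[0]+(cs*l[0]-sn*l[1])/1e3,q[1]+(sn*l[0]+cs*l[1])/1e3,.151]
            r+=list(np.array(proj(P,X))-g(c))
    return np.array(r)
for w in ((0,1),(0,),(1,)):
    s=least_squares(f,[.5,0,0],kwargs=dict(which=w)); print(s.x,np.abs(s.fun).max(),s.fun.std())
    if w==(0,1): q=s.x
cs,sn=np.cos(q[2]),np.sin(q[2])
print('port',q[0]+(cs*-.03-sn*.075),q[1]+(sn*-.03+cs*.075))
for n,P,g,a,b in (('top',T,t2,(255,212),(289,286)),('side',S,s2,(135,110),(178,83))):
    A=plane(P,*g(a),.227);B=plane(P,*g(b),.227);print(n,A,B,(A+B)/2,np.degrees(np.arctan2(*(A-B)[1::-1])))
lu=(201.2,191.6);ls=(263-.3,127-.3)
L,e=tri(T,lu,S,ls);print('lens',L,e)
d2=lambda c:(130+(c[0]-480)/3.2-.3,150+c[1]/3.2-.3)
pl=[plane(T,*d2(c),.014) for c in ((771,107),(728,250),(558,208))];print(pl)
c2=lambda c:(220+c[0]/6-.4,90+c[1]/6-.4)
ps=[plane(S,*c2(c),.014) for c in ((97,422),(152,572),(400,528),(328,388))];print(ps)
for u,v in ((0,1),(1,2)): d=pl[v]-pl[u];print(np.linalg.norm(d),np.degrees(np.arctan2(d[1],d[0])))
for u in range(4): d=ps[(u+1)%4]-ps[u];print(np.linalg.norm(d),np.degrees(np.arctan2(d[1],d[0])))
print(np.mean(ps,0))
E
python3 m1.py
```

```text
[ 0.5295 -0.0937  0.0631] 1.0318460468664057 0.5634556283334051
[ 0.5291 -0.0921  0.0641] 0.4509919961199955 0.20905823716424543
[ 0.5295 -0.0956  0.062 ] 0.42161434378692775 0.25271661284253016
port 0.4948737264087179 -0.020738440081191356
top [ 0.5083 -0.0105  0.227 ] [ 0.481  -0.0304  0.227 ] [ 0.4947 -0.0205  0.227 ] 36.197690129805984
side [ 0.4817 -0.0279  0.227 ] [ 0.5108 -0.0127  0.227 ] [ 0.4962 -0.0203  0.227 ] -152.38783241525653
lens [0.5287 0.3306 0.1956] 0.0006829714726642242
[array([0.5899, 0.3467, 0.014 ]), array([0.4643, 0.3494, 0.014 ]), array([0.4677, 0.4975, 0.014 ])]
[array([0.469 , 0.4946, 0.014 ]), array([0.4645, 0.3451, 0.014 ]), array([0.5891, 0.3395, 0.014 ]), array([0.5948, 0.4862, 0.014 ])]
0.12565224877060582 178.7424676957622
0.14815264571739512 88.67642183244095
0.1495545819792696 -91.74572302914832
0.12470828420185562 -2.587798014632921
0.14685353614713892 87.76993169266032
0.12601798881668835 176.19008456876603
[0.5293 0.4164 0.014 ]
```

```bash
cat >>h.py <<'E'
def down(psi): # tool z down, tool x at heading psi deg
    c,s=np.cos(np.radians(psi)),np.sin(np.radians(psi)); return np.array([[c,s,0],[s,-c,0],[0,0,-1.]])
def rel(pos,Rm,base=None):
    o=bot.observe(); p,R=(o['tool_pos'],Rn.from_quat(o['tcp_rot']).as_matrix()) if base is None else base
    print('xyz',(R.T@(np.array(pos)-p)).round(4),'rot',Rn.from_matrix(R.T@Rm).as_rotvec().round(4)); 
E
python3 - <<'E'
from h import *
rel([.4,.3,.34],down(-75)); rel([.495,-.0205,.33],down(-148))
E
```

```text
xyz [ 0.2663  0.1767 -0.0922] rot [ 1.200e-03 -8.000e-04  9.432e-01]
xyz [ 0.4697  0.442  -0.0818] rot [ 6.0000e-04 -1.6000e-03  2.2173e+00]
```

servo_tool(
  plan=[
    {"xyz":[0.02,0.012,-0.04],"rotation":[0,0,0.08],"grip":0.4},
    {"xyz":[0.06,0.04,-0.08],"rotation":[0,0,0.22],"grip":0.4},
    {"xyz":[0.1,0.07,-0.092],"rotation":[0,0,0.38],"grip":0.4},
    {"xyz":[0.14,0.1,-0.092],"rotation":[0,0,0.53],"grip":0.4},
    {"xyz":[0.18,0.13,-0.092],"rotation":[0,0,0.68],"grip":0.4},
    {"xyz":[0.22,0.16,-0.092],"rotation":[0,0,0.84],"grip":0.4},
    {"xyz":[0.26,0.19,-0.092],"rotation":[0,0,1.0],"grip":0.4},
    {"xyz":[0.295,0.225,-0.09],"rotation":[0,0,1.17],"grip":0.4},
    {"xyz":[0.33,0.26,-0.09],"rotation":[0,0,1.34],"grip":0.4},
    {"xyz":[0.36,0.295,-0.085],"rotation":[0,0,1.51],"grip":0.4},
    {"xyz":[0.39,0.33,-0.085],"rotation":[0,0,1.68],"grip":0.4},
    {"xyz":[0.41,0.36,-0.085],"rotation":[0,0,1.8],"grip":0.4},
  ],
)

```text
t: 1.65
tool_pos: [0.4689, 0.0758, 0.333]
tcp_rot: [-0.466, 0.885, -0.0, -0.0]
wrist_force: [0.3, -0.1, 0.4]
finger_gap: 0.0597
```

```bash
python3 - <<'E'
from h import *
rel([.495,-.0205,.33],down(-148)); print(bot.observe()['qpos'])
E
```

```text
xyz [ 0.0647 -0.0759  0.003 ] rot [ 1.00e-04 -6.00e-04  4.12e-01]
[ 5.86696791e-01 -2.65291721e-01 -4.04020114e-02 -3.13472813e-05
 -1.79625595e+00 -1.18698209e+00]
```

servo_tool(
  plan=[
    {"xyz":[0.025,-0.03,0],"rotation":[0,0,0.15],"grip":0.4},
    {"xyz":[0.05,-0.06,0],"rotation":[0,0,0.3],"grip":0.4},
    {"xyz":[0.0647,-0.0759,0.003],"rotation":[0,0,0.412],"grip":0.4},
    {"xyz":[0.0647,-0.0759,0.003],"rotation":[0,0,0.412],"grip":0.4},
    {"xyz":[0.0647,-0.0759,0.003],"rotation":[0,0,0.412],"grip":0.4},
  ],
)

```text
t: 2.28
tool_pos: [0.4952, -0.0183, 0.3302]
tcp_rot: [-0.279, 0.96, 0.0, -0.0]
wrist_force: [-0.1, 0.6, -0.4]
finger_gap: 0.0597
```

```bash
python3 - <<'E'
from h import *
im,p=snap('wrist','w1'); o=bot.observe(); print(o['t'],o['tool_pos'],o['tcp_rot']); np.save('w1R.npy',p['R']); 
print(proj(p,[.495,-.0205,.227]))
E
```

```text
2.325 [ 0.49520934 -0.01807964  0.33035154] [-2.79087324e-01  9.60265726e-01  1.60683233e-05  3.43438574e-05]
(np.float64(315.8836295442157), np.float64(209.00689719611972))
```

View pics/w1.png

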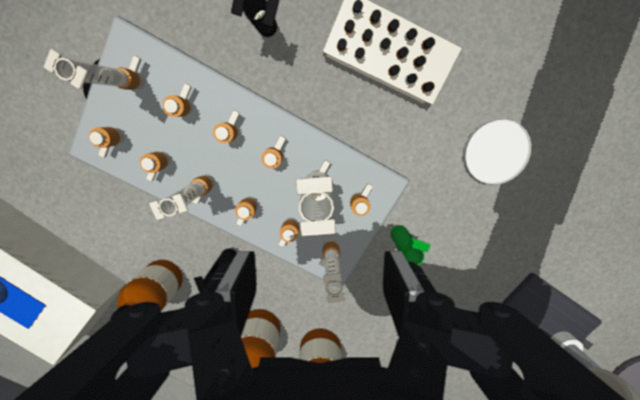

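```bash
python3 - <<'E'
import cv2
a=cv2.imread('pics/w1.png')[165:255,270:370]
cv2.imwrite('pics/w1c.png',cv2.resize(a,None,fx=6.6,fy=6.6,interpolation=2))
E
```

```text
(no output)
```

View pics/w1c.png

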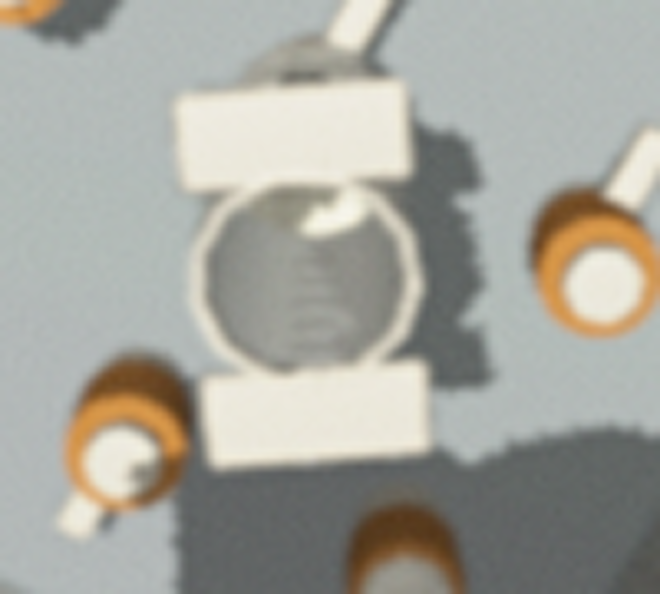

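```bash
python3 - <<'E'
from h import *
np.set_printoptions(precision=4,suppress=True)
p=bot.camera_params('wrist')
g=lambda c:plane(p,270+c[0]/6.6-.42,165+c[1]/6.6-.42,.227)
a,b,c,d=[g(x) for x in ((178,97),(410,82),(213,468),(431,449))]
ctr=(a+b+c+d)/4; w=(a+b)/2-(c+d)/2; print(ctr,np.linalg.norm(w),np.degrees(np.arctan2(w[1],w[0])))
for u,v in ((a,b),(c,d)): e=v-u; print(np.linalg.norm(e),np.degrees(np.arctan2(e[1],e[0]))-90)
o,dd=ray(p,320,200);print('cam',o)
E
```

```text
[ 0.4935 -0.0209  0.227 ] 0.04291166931999305 -143.60708258357425
0.025178921231243736 36.14877224495011
0.02494584332012212 37.71140745081698
cam [ 0.4342 -0.0561  0.4547]
```

servo_tool(
  plan=[
    {"xyz":[0,0,0],"rotation":[0,0,0],"grip":0.4},
  ],
)

```text
t: 2.45
tool_pos: [0.4952, -0.0179, 0.3304]
tcp_rot: [-0.279, 0.96, -0.0, 0.0]
wrist_force: [-0.2, 0.4, -0.1]
finger_gap: 0.0597
```

```bash
python3 - <<'E'
from h import *
print(bot.observe()['tool_pos']);rel([.494,-.0207,.203],down(-143.6))
E
```

```text
[ 0.49520744 -0.01794046  0.33044538]
xyz [ 0.0025 -0.0017  0.1274] rot [-0.0001  0.0002 -0.0696]
```

servo_tool(
  plan=[
    {"xyz":[0.0025,-0.0017,0.02],"rotation":[0,0,-0.07],"grip":0.4},
    {"xyz":[0.0025,-0.0017,0.04],"rotation":[0,0,-0.07],"grip":0.4},
    {"xyz":[0.0025,-0.0017,0.06],"rotation":[0,0,-0.07],"grip":0.4},
    {"xyz":[0.0025,-0.0017,0.08],"rotation":[0,0,-0.07],"grip":0.4},
    {"xyz":[0.0025,-0.0017,0.1],"rotation":[0,0,-0.07],"grip":0.4},
    {"xyz":[0.0025,-0.0017,0.115],"rotation":[0,0,-0.07],"grip":0.4},
    {"xyz":[0.0025,-0.0017,0.124],"rotation":[0,0,-0.07],"grip":0.4},
    {"xyz":[0.0025,-0.0017,0.1274],"rotation":[0,0,-0.07],"grip":0.4},
    {"xyz":[0.0025,-0.0017,0.1274],"rotation":[0,0,-0.07],"grip":0.4},
    {"xyz":[0.0025,-0.0017,0.1274],"rotation":[0,0,-0.07],"grip":0.4},
  ],
)

```text
t: 3.7
tool_pos: [0.4943, -0.0215, 0.2036]
tcp_rot: [-0.312, 0.95, -0.0, 0.0]
wrist_force: [0.4, -0.3, -0.5]
finger_gap: 0.0597
```

```bash
python3 - <<'E'
from h import *
im,p=snap('wrist','w2'); snap('side','s2');print(bot.observe()['tool_pos'])
a=cv2.imread('pics/s2.png')[120:260,220:380];cv2.imwrite('pics/s2c.png',cv2.resize(a,None,fx=4,fy=4,interpolation=2))
E
```

```text
[ 0.49427191 -0.0214362   0.20342418]
```

View pics/w2.png

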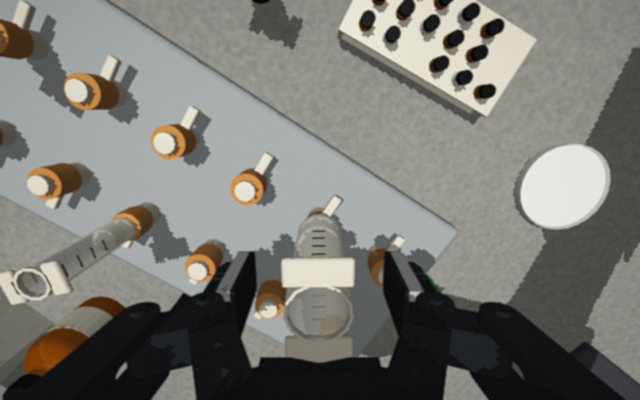

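View pics/s2c.png

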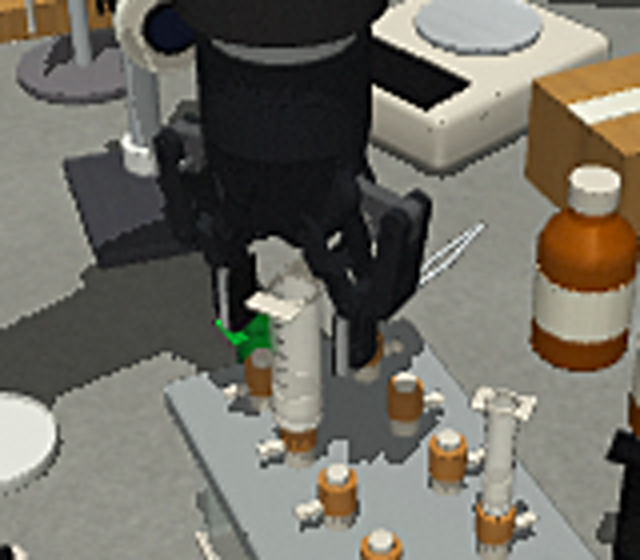

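servo_tool(
  plan=[
    {"xyz":[0,0,0],"rotation":[0,0,0],"grip":0.0},
    {"xyz":[0,0,0],"rotation":[0,0,0],"grip":-0.3},
    {"xyz":[0,0,0],"rotation":[0,0,0],"grip":-0.5},
    {"xyz":[0,0,0],"rotation":[0,0,0],"grip":-1},
    {"xyz":[0,0,0],"rotation":[0,0,0],"grip":-1},
    {"xyz":[0,0,0],"rotation":[0,0,0],"grip":-1},
    {"xyz":[0,0,0],"rotation":[0,0,0],"grip":-1},
  ],
  squeeze=40,
)

```text
t: 4.68
tool_pos: [0.4941, -0.0215, 0.2031]
tcp_rot: [-0.312, 0.95, -0.0, 0.0]
wrist_force: [-0.5, -0.6, 1.1]
finger_gap: 0.025
```

```bash
python3 - <<'E'
from h import *
im,p=snap('wrist','w3');o=bot.observe();print(o['tool_pos'],o['finger_gap'],o['wrist_force'])
E
```

```text
[ 0.49413514 -0.02146181  0.20304838] 0.02515672420649838 [-0.21415456  1.12254753  1.3546612 ]
```

View pics/w3.png

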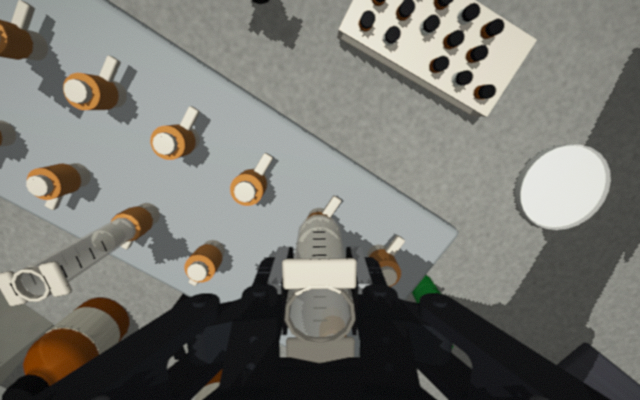

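Gripped at 25 mm. Lift straight up 10 cm, slowly at first.

servo_tool(
  plan=[
    {"xyz":[0,0,-0.003],"rotation":[0,0,0],"grip":-1},
    {"xyz":[0,0,-0.008],"rotation":[0,0,0],"grip":-1},
    {"xyz":[0,0,-0.014],"rotation":[0,0,0],"grip":-1},
    {"xyz":[0,0,-0.022],"rotation":[0,0,0],"grip":-1},
    {"xyz":[0,0,-0.032],"rotation":[0,0,0],"grip":-1},
    {"xyz":[0,0,-0.044],"rotation":[0,0,0],"grip":-1},
    {"xyz":[0,0,-0.057],"rotation":[0,0,0],"grip":-1},
    {"xyz":[0,0,-0.07],"rotation":[0,0,0],"grip":-1},
    {"xyz":[0,0,-0.082],"rotation":[0,0,0],"grip":-1},
    {"xyz":[0,0,-0.088],"rotation":[0,0,0],"grip":-1},
    {"xyz":[0,0,-0.09],"rotation":[0,0,0],"grip":-1},
    {"xyz":[0,0,-0.09],"rotation":[0,0,0],"grip":-1},
  ],
)

```text
t: 6.22
tool_pos: [0.494, -0.0214, 0.2926]
tcp_rot: [-0.312, 0.95, 0.0, -0.0]
wrist_force: [-0.2, -0.1, -0.7]
finger_gap: 0.0249
```

```bash
python3 - <<'E'
from h import *
im,p=snap('side','s4');o=bot.observe();print(o['tool_pos'],o['finger_gap'],o['wrist_force'])
a=im[90:250,220:380];cv2.imwrite('pics/s4c.png',cv2.resize(a,None,fx=3.7,fy=3.7,interpolation=2))
im,p=snap('wrist','w4')
E
```

```text
[ 0.49397405 -0.02140236  0.29246225] 0.0250103532529913 [0.34426131 0.23363614 0.37709543]
```

View pics/s4c.png

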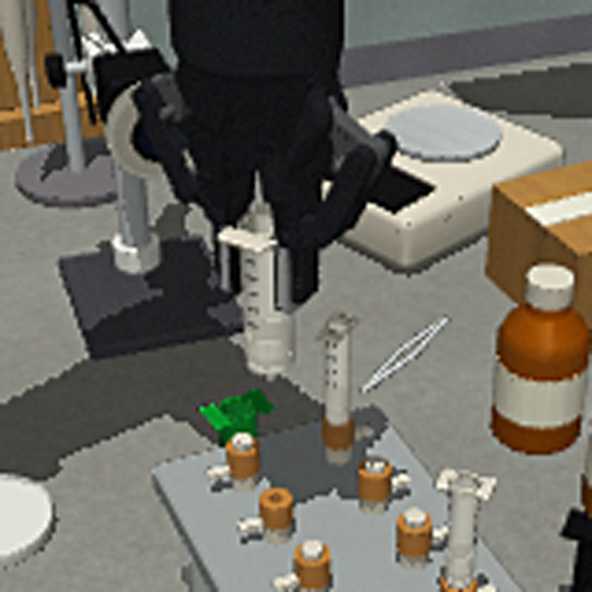

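View pics/w4.png

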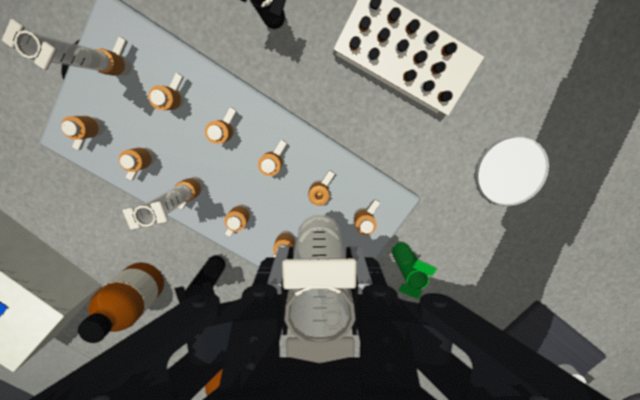

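```bash
python3 - <<'E'
from h import *
np.set_printoptions(precision=4,suppress=True)
P={n:bot.camera_params(n) for n in('top','side')}
res={}
for n,(x0,y0,x1,y1) in dict(side=(245,108,280,142),top=(180,170,212,214)).items():
    im=cv2.imread(f'pics/{n}0.png')[y0:y1,x0:x1]; b=cv2.resize(im,None,fx=12,fy=12,interpolation=cv2.INTER_CUBIC)
    hsv=cv2.cvtColor(b,cv2.COLOR_BGR2HSV)
    # ring: warm bright
    ring=((b[...,2].astype(int)>(150 if n=='side' else 130))).astype(np.uint8)
    lens=((b[...,0].astype(int)-b[...,2]>8)&(b[...,2]<50)).astype(np.uint8)
    for m,k in((ring,'ring'),(lens,'lens')):
        cs,_=cv2.findContours(m,0,1); c=max(cs,key=cv2.contourArea); e=cv2.fitEllipse(cv2.convexHull(c))
        ctr=((e[0][0]+.5)/12-.5+x0,(e[0][1]+.5)/12-.5+y0); print(n,k,ctr,np.array(e[1])/12,e[2]); res[n,k]=ctr
        cv2.ellipse(b,e,(0,255,0) if k=='ring' else (0,0,255),1)
    cv2.imwrite(f'pics/e_{n}.png',b)
for k in('ring','lens'):print(k,tri(P['top'],res['top',k],P['side'],res['side',k]))
E
python3 -c "
import cv2,numpy as np
a=cv2.imread('pics/e_side.png');b=cv2.imread('pics/e_top.png');print(a.shape,b.shape)
o=np.zeros((540,800,3),np.uint8);o[:a.shape[0],:a.shape[1]]=a;h=b[:540,:380];o[:h.shape[0],420:420+h.shape[1]]=h;cv2.imwrite('pics/e.png',o)"
```

```text
side ring (261.3234519958496, 124.47457377115886) [26.0659 26.6335] 64.09552764892578
side lens (262.4997202555339, 126.69798024495442) [10.4058 11.5717] 66.8867416381836
top ring (193.0962371826172, 191.2212142944336) [11.5692 29.3813] 13.517463684082031
top lens (201.1690902709961, 192.68327840169272) [ 4.4704 12.7978] 14.885337829589844
ring (array([0.5277, 0.3488, 0.1937]), np.float64(0.0030125076060117783))
lens (array([0.5271, 0.3296, 0.1962]), np.float64(0.0010320007440853525))
(408, 420, 3) (528, 384, 3)
```

View pics/e.png

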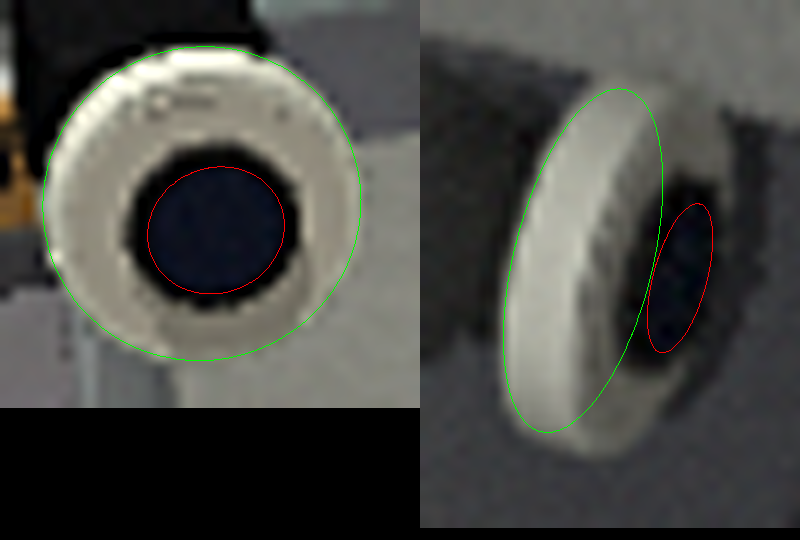

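```bash
python3 - <<'E'
from h import *
rel([.505,.08,.30],down(-125));rel([.524,.21,.26],down(-91.7));rel([.5242,.210,.238],down(-91.7))
E
```

```text
xyz [-0.069   0.0752 -0.0076] rot [ 0.0004 -0.0007 -0.3261]
xyz [-0.1613  0.1687  0.0323] rot [ 6.000e-04 -6.000e-04 -9.073e-01]
xyz [-0.1615  0.1685  0.0543] rot [ 6.000e-04 -6.000e-04 -9.073e-01]
```

servo_tool(
  plan=[
    {"xyz":[-0.008,0.009,-0.006],"rotation":[0,0,-0.04],"grip":-1},
    {"xyz":[-0.022,0.024,-0.008],"rotation":[0,0,-0.11],"grip":-1},
    {"xyz":[-0.042,0.046,-0.008],"rotation":[0,0,-0.2],"grip":-1},
    {"xyz":[-0.062,0.067,-0.008],"rotation":[0,0,-0.3],"grip":-1},
    {"xyz":[-0.08,0.087,-0.006],"rotation":[0,0,-0.41],"grip":-1},
    {"xyz":[-0.1,0.107,0.0],"rotation":[0,0,-0.53],"grip":-1},
    {"xyz":[-0.12,0.127,0.01],"rotation":[0,0,-0.66],"grip":-1},
    {"xyz":[-0.14,0.147,0.025],"rotation":[0,0,-0.78],"grip":-1},
    {"xyz":[-0.153,0.16,0.04],"rotation":[0,0,-0.86],"grip":-1},
    {"xyz":[-0.159,0.166,0.05],"rotation":[0,0,-0.897],"grip":-1},
    {"xyz":[-0.1615,0.1685,0.0543],"rotation":[0,0,-0.907],"grip":-1},
    {"xyz":[-0.1615,0.1685,0.0543],"rotation":[0,0,-0.907],"grip":-1},
  ],
)

```text
t: 7.82
tool_pos: [0.5244, 0.2098, 0.2388]
tcp_rot: [-0.696, 0.718, -0.0, -0.0]
wrist_force: [-0.7, -0.7, -0.2]
finger_gap: 0.0252
```

```bash
python3 - <<'E'
from h import *
for n in('side','top','wrist'):
    im,p=snap(n,n+'5')
    if n=='side': a=im[85:205,230:350];cv2.imwrite('pics/s5c.png',cv2.resize(a,None,fx=5,fy=5,interpolation=2))
    if n=='top': a=im[150:250,170:330];cv2.imwrite('pics/t5c.png',cv2.resize(a,None,fx=5,fy=5,interpolation=2))
o=bot.observe();print(o['t'],o['tool_pos'],o['finger_gap'],o['tcp_rot'])
R=Rn.from_quat(o['tcp_rot']).as_matrix();D=o['tool_pos']+R@[0,0,.042]
for n in('side','top'):print(n,proj(bot.camera_params(n),D))
E
```

```text
7.975 [0.52466483 0.20955965 0.2395129 ] 0.02557843841289928 [-6.96079809e-01  7.17964131e-01 -2.34806730e-04  5.92666953e-04]
side (np.float64(274.26619145758553), np.float64(147.17437326270095))
top (np.float64(253.22767401971606), np.float64(204.8198852225355))
```

View pics/s5c.png

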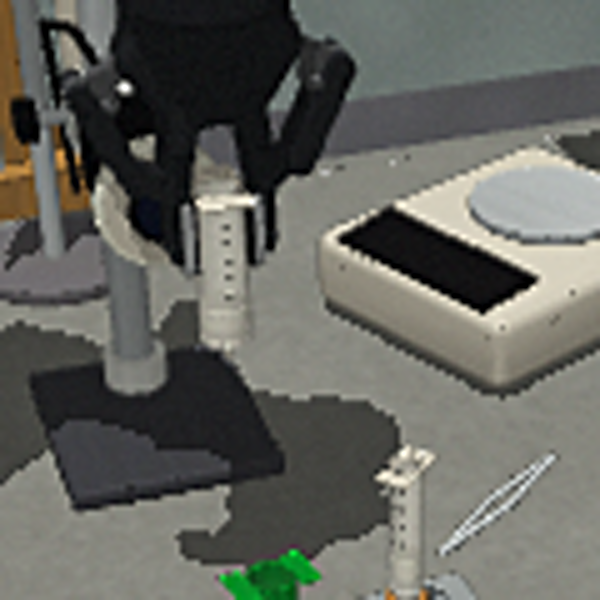

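View pics/t5c.png

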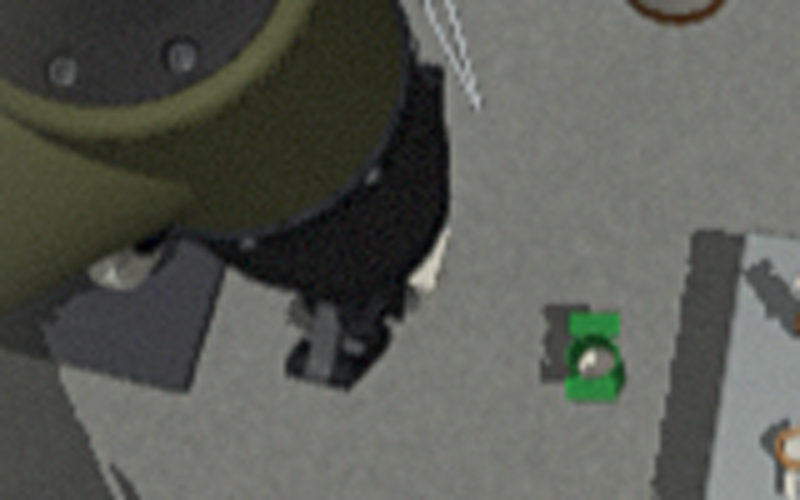

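View pics/wrist5.png

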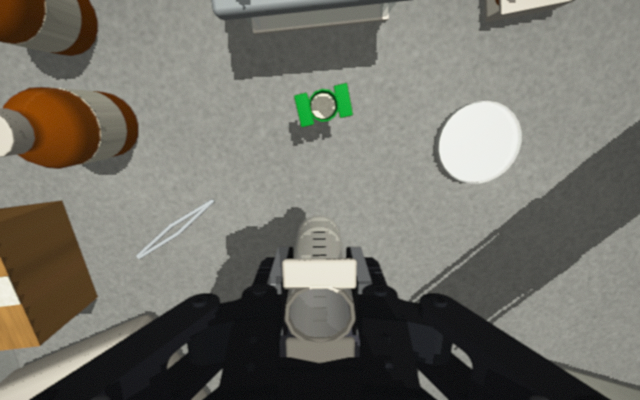

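```bash
python3 - <<'E'
from h import *
im=cv2.imread('pics/side5.png')[115:160,262:290];a=cv2.resize(im,None,fx=13,fy=13,interpolation=1)
o=bot.observe();R=Rn.from_quat(o['tcp_rot']).as_matrix();p=bot.camera_params('side')
for z in(-.024,.042,.057):
    u,v=proj(p,o['tool_pos']+R@[0,0,z]);q=(int((u-262+.5)*13),int((v-115+.5)*13));print(z,u,v);cv2.drawMarker(a,q,(0,0,255),0,14,1)
im=cv2.imread('pics/s4.png') if 0 else cv2.imread('pics/side0.png')
X=[.4942,-.0207,0]
b=cv2.resize(im[180:240,280:312],None,fx=10,fy=10,interpolation=1)
for z in(.146,.161,.227):
    u,v=proj(p,[X[0],X[1],z]);cv2.drawMarker(b,(int((u-280+.5)*10),int((v-180+.5)*10)),(0,0,255),0,14,1)
o=np.zeros((600,700,3),np.uint8);o[:585,:364]=a;o[:600,370:690]=b;cv2.imwrite('pics/s5d.png',o)
E
```

```text
-0.024 272.538834105795 121.96778769107117
0.042 274.26619145758553 147.17437326270095
0.057 274.638083906676 152.601240396895
```

View pics/s5d.png

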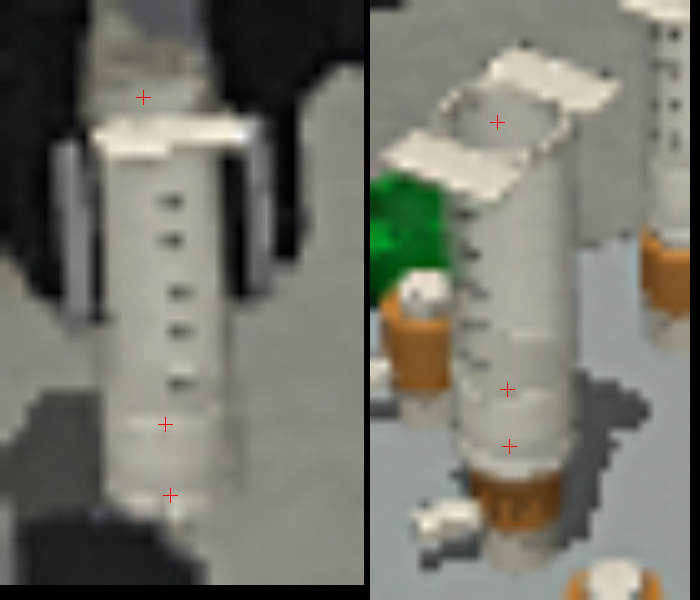

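servo_tool(
  plan=[
    {"xyz":[0,0,0],"rotation":[0,0,0],"grip":-1},
    {"xyz":[0,0,0],"rotation":[0,0,0],"grip":-1},
  ],
)

```text
t: 8.22
tool_pos: [0.5245, 0.2098, 0.2389]
tcp_rot: [-0.696, 0.718, -0.0, 0.0]
wrist_force: [-0.1, -0.4, -0.6]
finger_gap: 0.0252
```

```bash
python3 - <<'E'
from h import *
o=bot.observe();print(o['t'],o['tool_pos'],o['finger_gap'],o['tcp_rot'],o['qpos'],o['joint_vel'])
rel([.5242,.210,.238],down(-91.7))
# wrist view consistency of cartridge in hand: w3 vs wrist5
a=cv2.imread('pics/w3.png')[210:365,270:370];b=cv2.imread('pics/wrist5.png')[210:365,270:370]
cv2.imwrite('pics/cmp.png',cv2.resize(np.hstack([a,b]),None,fx=3.8,fy=3.8,interpolation=2))
# base plate corners in top5
E
```

```text
8.225 [0.52451914 0.20978808 0.23891582] 0.025192015238275963 [-6.96281086e-01  7.17769181e-01 -7.07480386e-05  2.16160170e-04] [ 7.35817787e-01 -5.42927128e-02 -2.62147254e-02  1.26598208e-04
 -1.59843738e+00 -7.66204185e-01] [ 0.00258978  0.00075852 -0.00182619 -0.00181141  0.00084408 -0.00036399]
xyz [-0.0002  0.0003  0.0009] rot [-0.0004  0.0002 -0.0007]
```

View pics/cmp.png

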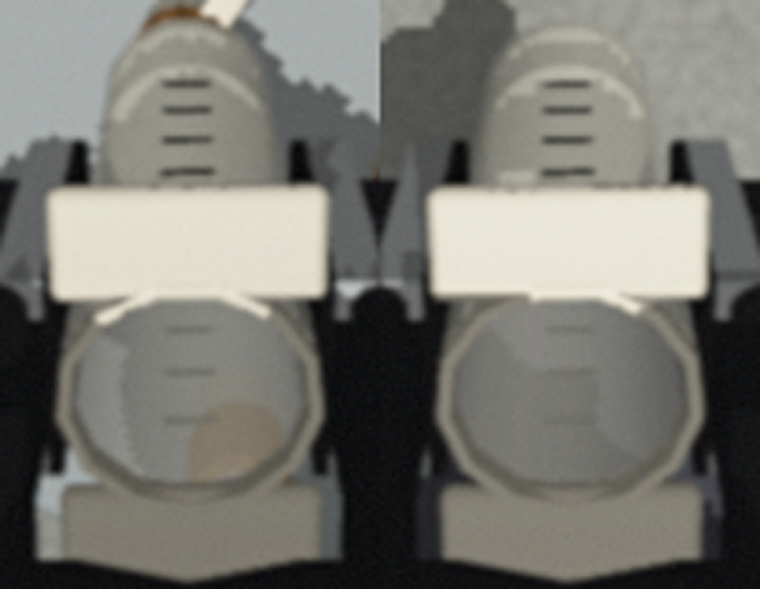

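servo_tool(
  plan=[
    {"xyz":[0,0,0.001],"rotation":[0,0,0],"grip":-1},
    {"xyz":[0,0,0.001],"rotation":[0,0,0],"grip":-1},
    {"xyz":[0,0,0.001],"rotation":[0,0,0],"grip":-1},
    {"xyz":[0,0,0.001],"rotation":[0,0,0],"grip":-1},
    {"xyz":[0,0,0.001],"rotation":[0,0,0],"grip":-1},
    {"xyz":[0,0,0.001],"rotation":[0,0,0],"grip":-1},
    {"xyz":[0,0,0.001],"rotation":[0,0,0],"grip":-1},
    {"xyz":[0,0,0.001],"rotation":[0,0,0],"grip":-1},
    {"xyz":[0,0,0.001],"rotation":[0,0,0],"grip":-1},
    {"xyz":[0,0,0.001],"rotation":[0,0,0],"grip":-1},
  ],
)

```text
t: 9.48
tool_pos: [0.5244, 0.21, 0.2376]
tcp_rot: [-0.696, 0.718, -0.0, -0.0]
wrist_force: [-0.2, 0.7, -0.4]
finger_gap: 0.0251
```

servo_tool(
  plan=[
    {"xyz":[0,0.0021,0.0001],"rotation":[0.05,0,0],"grip":-1},
    {"xyz":[0,0.0063,0.0005],"rotation":[0.15,0,0],"grip":-1},
    {"xyz":[0,0.0104,0.0013],"rotation":[0.25,0,0],"grip":-1},
    {"xyz":[0,0.0124,0.0019],"rotation":[0.3,0,0],"grip":-1},
    {"xyz":[0,0.0124,0.0019],"rotation":[0.3,0,0],"grip":-1},
  ],
)

```text
t: 10.1
tool_pos: [0.5113, 0.2103, 0.2357]
tcp_rot: [-0.689, 0.709, -0.107, 0.104]
wrist_force: [0.1, 0.3, -0.2]
finger_gap: 0.0252
```

```bash
cat >st.py <<'E'
from h import *
np.set_printoptions(precision=4,suppress=True)
o=bot.observe();R=Rn.from_quat(o['tcp_rot']).as_matrix()
print(o['t'],o['tool_pos'],'disc',o['tool_pos']+R@[0,0,.042],'R',R.tolist(),o['finger_gap'],'q',o['qpos'],'tilt',np.degrees(np.arccos(-R[2,2])))
rel([.5242,.210,.238],down(-91.7))
E
python3 st.py
```

```text
10.1 [0.5113 0.2103 0.2357] disc [0.5237 0.21   0.1955] R [[-0.02861237694387355, -0.9549139480321968, 0.29550073390633896], [-0.9995905818771135, 0.027340215655704082, -0.008436896969480995], [-2.2543197150171057e-05, -0.29562115022687885, -0.9553052575121429]] 0.025158429695959956 q [ 0.8975 -0.3271 -0.3806  0.2451 -1.3402 -0.9611] tilt 17.194788039150286
xyz [-0.     -0.013   0.0016] rot [-0.3001  0.0002  0.001 ]
```

servo_tool(
  plan=[
    {"xyz":[0,0.0021,0.0001],"rotation":[0.05,0,0],"grip":-1},
    {"xyz":[0,0.0063,0.0005],"rotation":[0.15,0,0],"grip":-1},
    {"xyz":[0,0.0083,0.0008],"rotation":[0.2,0,0],"grip":-1},
    {"xyz":[0,0.0083,0.0008],"rotation":[0.2,0,0],"grip":-1},
  ],
)

```text
t: 10.6
tool_pos: [0.504, 0.2104, 0.2321]
tcp_rot: [-0.675, 0.695, -0.177, 0.172]
wrist_force: [0.1, 0.3, -0.6]
finger_gap: 0.0248
```

```bash
python3 st.py
```

```text
10.6 [0.504  0.2104 0.2321] disc [0.5241 0.2098 0.1952] R [[-0.02955281205861127, -0.8777638244854384, 0.4781812415017187], [-0.9995629109912931, 0.025575393200677362, -0.014828561401677542], [0.0007863014949590907, -0.47841045942509175, -0.8781359883541]] 0.02476282029351768 q [ 1.0037 -0.4959 -0.6225  0.4552 -1.2098 -1.1455] tilt 28.58168014281242
xyz [-0.0002 -0.0205  0.0045] rot [-0.4988 -0.0007  0.0003]
```

servo_tool(
  plan=[
    {"xyz":[0,0.0021,0.0001],"rotation":[0.05,0,0],"grip":-1},
    {"xyz":[0,0.0063,0.0005],"rotation":[0.15,0,0],"grip":-1},
    {"xyz":[0,0.0083,0.0008],"rotation":[0.2,0,0],"grip":-1},
    {"xyz":[0,0.0083,0.0008],"rotation":[0.2,0,0],"grip":-1},
    {"xyz":[0,0.0083,0.0008],"rotation":[0.2,0,0],"grip":-1},
    {"xyz":[0,0.0083,0.0008],"rotation":[0.2,0,0],"grip":-1},
  ],
)

```text
t: 11.35
tool_pos: [0.4979, 0.2109, 0.2286]
tcp_rot: [-0.654, 0.675, -0.246, 0.239]
wrist_force: [0.3, -0.1, -0.8]
finger_gap: 0.0248
```

```bash
python3 st.py; python3 - <<'E'
from h import *
im,p=snap('side','s6');a=im[85:205,220:340];cv2.imwrite('pics/s6c.png',cv2.resize(a,None,fx=5,fy=5,interpolation=2))
im,p=snap('wrist','w6')
o=bot.observe();R=Rn.from_quat(o['tcp_rot']).as_matrix();u,v=proj(bot.camera_params('side'),o['tool_pos']+R@[0,0,.042]);print(u,v)
E
```

```text
11.35 [0.4979 0.2109 0.2286] disc [0.5249 0.2101 0.1965] R [[-0.030830103706497775, -0.7648644582404884, 0.6434530792730195], [-0.9995244043174827, 0.024033551922265826, -0.0193223589600533], [-0.0006854773723405372, -0.6437427660972075, -0.7652416489046373]] 0.02479120755511948 q [ 1.0829 -0.6432 -0.8559  0.6983 -1.1156 -1.3533] tilt 40.07150503734207
xyz [ 0.0001 -0.0262  0.0098] rot [-0.6994  0.0003 -0.0014]
274.26725360540274 147.61152710786953
```

View pics/s6c.png

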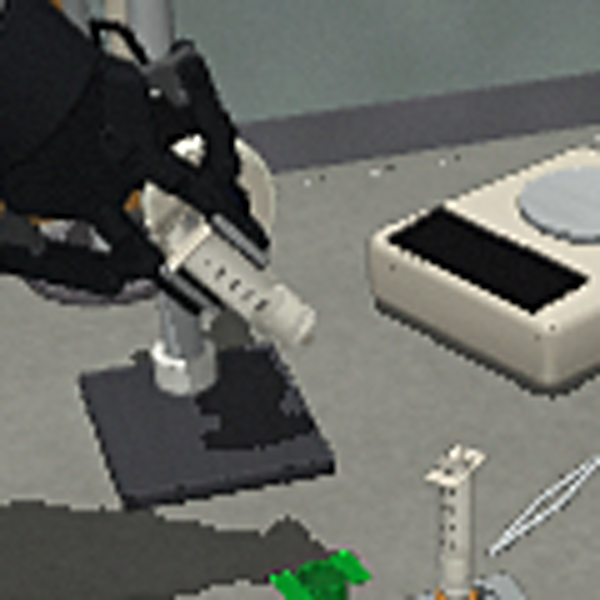

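View pics/w6.png

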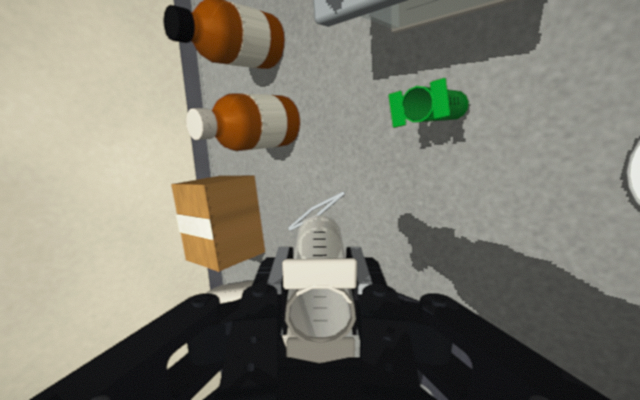

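servo_tool(
  plan=[
    {"xyz":[0,0,0],"rotation":[0,0,0],"grip":-1},
    {"xyz":[0,0,0],"rotation":[0,0,0],"grip":-1},
    {"xyz":[0,0,0],"rotation":[0,0,0],"grip":-1},
    {"xyz":[0,0,0],"rotation":[0,0,0],"grip":-1},
    {"xyz":[0,0,0],"rotation":[0,0,0],"grip":-1},
    {"xyz":[0,0,0],"rotation":[0,0,0],"grip":-1},
    {"xyz":[0,0,0],"rotation":[0,0,0],"grip":-1},
    {"xyz":[0,0,0],"rotation":[0,0,0],"grip":-1},
    {"xyz":[0,0,0],"rotation":[0,0,0],"grip":-1},
  ],
)

```text
t: 12.58
tool_pos: [0.4974, 0.2108, 0.2278]
tcp_rot: [-0.654, 0.674, -0.246, 0.239]
wrist_force: [0.0, 0.2, -0.1]
finger_gap: 0.0248
```

```bash
python3 st.py; python3 - <<'E'
from h import *
im,p=snap('wrist','w7');s,_=snap('side','s7')
b=cv2.imread('pics/w6.png');print('wrist diff',cv2.absdiff(im,b)[210:365,270:370].mean(),'side diff',cv2.absdiff(s,cv2.imread('pics/s6.png'))[85:205,220:340].mean())
E
```

```text
12.575 [0.4974 0.2108 0.2278] disc [0.5245 0.2099 0.1957] R [[-0.02998655831793691, -0.7645172457971787, 0.6439054178984219], [-0.9995502921811559, 0.02284504928368785, -0.019424652475448445], [0.00014043080517411877, -0.6441983270716576, -0.7648584808167239]] 0.024762840259013184 q [ 1.0839 -0.6449 -0.8588  0.6995 -1.1152 -1.3542] tilt 40.10559651445755
xyz [-0.     -0.0271  0.0094] rot [-0.7    -0.0002 -0.0003]
wrist diff 1.8088602150537634 side diff 2.554212962962963
```

servo_tool(
  plan=[
    {"xyz":[0,-0.0021,0.0001],"rotation":[-0.05,0,0],"grip":-1},
    {"xyz":[0,-0.0063,0.0005],"rotation":[-0.15,0,0],"grip":-1},
    {"xyz":[0,-0.0104,0.0013],"rotation":[-0.25,0,0],"grip":-1},
    {"xyz":[0,-0.0144,0.0026],"rotation":[-0.35,0,0],"grip":-1},
    {"xyz":[0,-0.0183,0.0042],"rotation":[-0.45,0,0],"grip":-1},
    {"xyz":[0,-0.022,0.0062],"rotation":[-0.55,0,0],"grip":-1},
    {"xyz":[0,-0.0254,0.0086],"rotation":[-0.65,0,0],"grip":-1},
    {"xyz":[0,-0.0271,0.0099],"rotation":[-0.7,0,0],"grip":-1},
    {"xyz":[0,-0.0271,0.0099],"rotation":[-0.7,0,0],"grip":-1},
    {"xyz":[0,-0.0271,0.0099],"rotation":[-0.7,0,0],"grip":-1},
    {"xyz":[0,-0.0271,0.0099],"rotation":[-0.7,0,0],"grip":-1},
  ],
)

```text
t: 14.05
tool_pos: [0.5242, 0.21, 0.2379]
tcp_rot: [-0.697, 0.717, -0.0, 0.0]
wrist_force: [0.7, -0.7, 0.4]
finger_gap: 0.025
```

```bash
python3 st.py; python3 - <<'E'
from h import *
im,p=snap('wrist','w8');s,_=snap('side','s8')
a=cv2.imread('pics/wrist5.png')[210:365,270:370];b=im[210:365,270:370];c=s[95:195,230:330]
o=np.zeros((500,800,3),np.uint8);o[:310,:400]=cv2.resize(np.hstack([a,b]),None,fx=2,fy=2);o[:400,400:]=cv2.resize(c,None,fx=4,fy=4);cv2.imwrite('pics/f.png',o)
E
```

```text
14.05 [0.5242 0.21   0.2379] disc [0.5242 0.21   0.1959] R [[-0.02938029700893858, -0.9995678827066703, 0.0009197874597092098], [-0.9995683047837967, 0.02938032790581873, 2.0094618105426178e-05], [-4.71095920433566e-05, -0.0009188000060147109, -0.9999995767935281]] 0.024992469759664758 q [ 0.7369 -0.0554 -0.0293  0.0006 -1.5962 -0.7663] tilt 0.0527125220645747
xyz [ 0.     -0.     -0.0001] rot [-0.0009  0.      0.0003]
```

View pics/f.png

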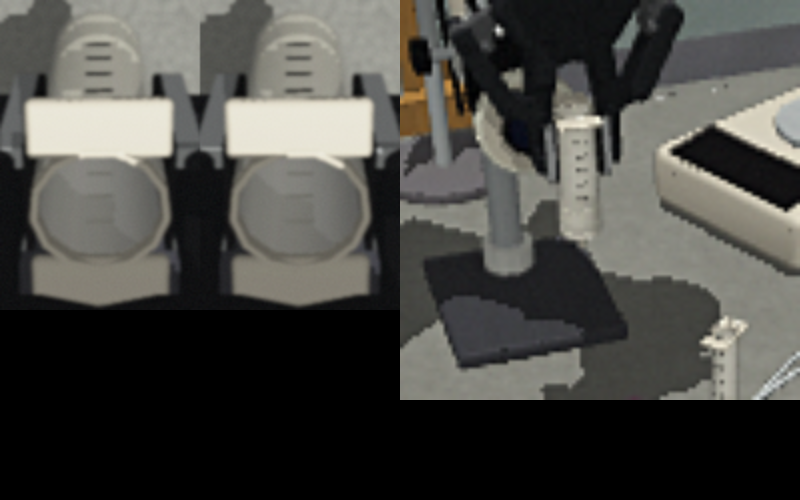

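The cartridge is back upright and unslipped, and the pose matches the first one. I'll hold for about 1 s and then hand in.

servo_tool(
  plan=[
    {"xyz":[0,0,0],"rotation":[0,0,0],"grip":-1},
    {"xyz":[0,0,0],"rotation":[0,0,0],"grip":-1},
    {"xyz":[0,0,0],"rotation":[0,0,0],"grip":-1},
    {"xyz":[0,0,0],"rotation":[0,0,0],"grip":-1},
    {"xyz":[0,0,0],"rotation":[0,0,0],"grip":-1},
    {"xyz":[0,0,0],"rotation":[0,0,0],"grip":-1},
    {"xyz":[0,0,0],"rotation":[0,0,0],"grip":-1},
    {"xyz":[0,0,0],"rotation":[0,0,0],"grip":-1},
  ],
)

```text
t: 15.15
tool_pos: [0.5245, 0.21, 0.2377]
tcp_rot: [-0.696, 0.718, -0.0, -0.0]
wrist_force: [-0.0, -0.4, -1.6]
finger_gap: 0.025
```

```bash
python3 -c "
from cell import bot
print(bot.hand_in())"
```

```text
the job is handed in; nothing more can be done
None
```

I pulled the wide cartridge straight up out of its port and showed it upright at the camera's focus point for over a second. I then tipped it 40° about the lens axis, held it there for over a second, and brought it back upright. I handed in at about 15 s, still gripping it in the air.

- **Position:** at the end the disc was computed at (0.524, 0.210, 0.196) m, from the arm's pose and the grasp offset. The focus point I measured, 12 cm in front of the lens, is (0.524, 0.210, 0.196) m. The lens axis points about 88° from the world x axis.
- **Steadiness:** the disc stayed within about 1 mm of that point in each stopped reading of the tip and return. The wrist pictures before and after show no slip, and the finger gap stayed at about 25 mm.
- **Uncertainty:** I found the lens from two camera views whose rays missed each other by about 1 mm, on top of the 2 mm calibration. The lens-axis direction came from the camera's base plate edges, which varied by about 1–2°. I did not check either any further.
- **Disagreement:** the top and side views differed by about 3.5 mm on where the manifold is, and by several degrees on which way the wings point. I used the wrist camera's values for the grasp; they agreed with the top view to about 1 mm, and to within a degree on the wings.

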